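# Load the last roller on a transit stand and clamp the hold-down bar over it

### The arm

A 6-joint arm with a two-finger parallel gripper is mounted at the origin on the work surface. World frame = base frame: x ahead of the robot, y to its left, z up, the work surface at z = 0. Lengths are in m, angles in rad, forces in N, time in s.
With the tool pointing down it reaches from about 0.3 to 0.825 m from the base axis. Payload 5.4 kg.
Tool frame: the origin (TCP) lies at the very end of the fingers, on their centre line; the grasp point (between the pads) lies 19 mm behind it; z points along the fingers, y is the line along which they close (so a half turn about z gives the same grasp; the last joint's range is limited). The gripper opens to 92 mm and grips with 3 to 60 N. Pads are 20 mm wide; open, the fingers measure 128 mm over their backs; the gripper's body (75 mm by 189 mm) begins 69 mm behind the grasp point.
Start: joints at [-1.501, 0.158, 1.597, -0, 1.386, -0.21], TCP at [0.159, -0.553, 0.215] pointing down, gripper open.
Joint ranges: [-2.91, 2.91], [-0.94, 2.29], [0.18, 2.7], [-1.29, 4.43], [0.17, 2.64], [-3, 3]. Speed limits (rad/s): [2.57, 2.57, 3.14, 3.14, 3.14, 3.14].

### API

Orientations are given as a rotation vector (axis times angle).
In Python, from workcell import bot gives the robot as it stands. Calls block until the motion is done:
- bot.goto(position, orientation): joint-space move of the TCP to a pose.
- bot.line_to(position, rot=None, max_speed=0.15): straight line of the TCP; rot=None keeps the orientation; max_speed is the mean speed in m/s.
- bot.set_joints(angles): joint-space move.
- bot.set_gripper(opening, newtons=None): opening from 0.0 (shut) to 1.0 (fully open); newtons is the grip in N (None keeps the last); returns when the fingers have stopped.
- bot.hold(seconds).
- bot.inverse_kinematics(position, orientation): joint angles nearest the present ones, or None.
- bot.read_camera(name): name is "scene" or "top" or "wrist"; returns a dict with "pixels" (400x640x3 uint8, blue, green, red), "fx", "fy", "cx", "cy" (pixels), "k1" (the pictures are not rectified: a ray, as slopes to the right and down, at radius r is drawn at 1 + k1 r^2 times it, then the intrinsics apply), "R" (3x3) and "t" (3): a world point X has camera coordinates R X + t. Camera axes: x right, y down, z forward; pixel columns grow to the right and rows downward; lengths in m; the calibration is good to about 2 mm. A picture is of the moment at which its call begins. There is no depth.
A pose or a line that the arm cannot do raises bot.MotionError and nothing moves.
- bot.job_done(): hands the job in; it is judged then, once.
Readings, each from a call of its own:
- bot.current_clock(): time.
- bot.current_joints(): joint angles.
- bot.current_joint_vel(): joint speeds.
- bot.current_effort(): joint torques, N m.
- bot.current_ee_pos(): TCP position.
- bot.current_tool_rot(): TCP orientation.
- bot.current_contact_force(): force on the tool from outside, world axes, zero at the start.
- bot.current_ft_torque(): the same for the moment, N m.
- bot.current_opening(): opening from 0.0 (shut) to 1.0 (fully open).
- bot.current_grip_force(): force on a finger pad.
Only numpy, scipy, OpenCV 4.12 (cv2) and the standard library are available. Lean on these libraries where they do the work, as an engineer would, in place of code of your own. Each camera call takes 0.05 s, during which the arm holds its last target. There are 200 camera calls.

### The job

Close up the blue transit stand for dispatch: lower the loose steel roller from the wooden packing block into the stand's empty V-cradle, then fit the yellow hold-down bar across both rollers with its tongue hooked fully home under the keeper lip and its other end down in the fork, and bring the red toggle handle fully over so that the clamp presses the bar. Lower the parts gently without dropping or ramming them, leave the other roller in its cradle, leave the bin, tin and carton where they stand, and let go of everything at the end.

Things in the scene. Friction and masses are not known exactly. Their poses are not given: they have to be found in the camera images.
- stand: Blue steel transit stand fixed to the bench, 335 x 150 mm, origin on the bench. Its x axis runs along the row of V-cradles from the clamp and fork (-x end) to the keeper (+x end), y is the way the rollers lie, z up. Cradles at x +25 (empty) and -47 mm (occupied). A roller in one has its axis at z 62, its top at z 82 mm. Keeper and fork stand on one slotted steel rail, see keeper_mouth.
- free_vee (a point): Where the loose roller's centre belongs: axis of the empty cradle (stand x 25, y 0, z 62 mm), axes as the stand's. Each cradle is two pairs of 45 degree plates, 26 mm wide, at stand y +-50 mm, upper edges at z 58 mm; between them (|y| under 37 mm) all is open down to the 8 mm base plate. Rollers are 72 mm apart, so 32 mm free between them.
- keeper_mouth (a point): Nominal mouth under the keeper's yellow lip (stand x 87, y 0, z 98 mm, axes as the stand's), where the tongue's top passes. The rail with keeper and fork is bolted tight up to 8 mm either way along x of nominal, not read out: feel for the back plate. Nominal: lip from x 87 to back plate face x 103, underside z 102, top z 110 mm; side cheeks y +-27 mm; open for 50 mm below the lip.
- fork (a point): Nominal fork (stand x -101, y 0, z 90 mm: end stop face, height of the fitted bar's underside); moves with the keeper. Cheeks 6 mm thick over x -101 to -89, inner faces y +-21 mm, flared above; tops z 104 to 109 mm. Stop to lip edge is always 188 mm: the 201.5 mm bar cannot be lowered level; it goes in nose down, tongue first, pushed home to the back plate, then down into the fork.
- roller_loose_center (a point): Loose hollow steel roller, diameter 40, length 150 mm, with 16 mm stub axles to 180 mm over all, about 0.55 kg; point at its centre, y along its axis. It starts on the packing block with its axis 44 mm above the bench.
- roller_loaded_center (a point): The same kind of roller already in the occupied cradle of the stand; point at its centre, y along its axis. Leave it there.
- bar_center (a point): Loose yellow hold-down bar, 0.4 kg, 36 wide x 24 mm high box section lying on its rubber pads, z up, x towards its tongue. Point at the section's centre, 20 mm above the pads' underside. The section runs from x -98.5 to +80 mm; see bar_tongue. Fitted, the point is 103 mm short of the back plate (2.5 mm play towards the fork stop), at stand y 0, z 102 mm, x along the stand's x.
- bar_tongue (a point): Middle of the top edge of the bar's tongue tip, 103 mm along +x from bar_center and 4 mm below it; axes as the bar's. The steel tongue is 23 long x 24 wide x 8 mm thick, its underside flush with the section's. The two rubber pads, 30 long, 34 wide, 8 mm thick, lie under the section 47 mm behind and 25 mm ahead of bar_center and rest on the roller tops.
- packing_block: Wooden packing block, 90 x 130 mm, fixed on the bench, two V supports 20 mm wide at its y +-48 mm that hold the loose roller along its y axis; origin on the bench under its middle. Open down to its 12 mm board between the supports.
- clamp_handle (a joint): Red toggle handle: 0 = open, leaning 0.35 rad from vertical towards the stand's -x; grows as the grip is brought over and down that way; 1.27 rad = on its stop, just past horizontal. It swings the clamp arm (open: upright at stand x -143, top z 240 mm, tip out to x -118) down over the bar. Resists with 2 to 10 N at the grip, most at about 1.1 rad; locks past dead centre at 1.20. Stays where left.
- handle_grip (a point): Point on the centre line of the red handle grip, 78 mm from handle_pivot. The grip is a round bar, diameter 20, length 70 mm, 40 to 110 mm from the pivot; the point moves with it.
- handle_pivot (a point): Handle hinge (stand x -187, y 0, z 100.5 mm; axes as the stand's); the hinge axis is the stand's y. The pedestal under it is 44 mm wide in y and reaches z 80 mm, the side plates of the clamp are 34 mm wide and reach z 140 mm.
- clamp_tip: Black rubber tip, diameter 20 mm, on the end of the clamp arm, sprung (4 N/mm); shut, it presses the bar's top with about 10 N at stand x about -47 mm. Origin at its root on the arm.
- parts_bin: Blue parts bin with bolts, 100 x 150 x 70 mm, a bystander; origin under its middle.
- grease_tin: Orange tin, 72 mm diameter and 110 mm high, a bystander; origin under its middle.
- carton: Cardboard carton, 80 x 200 x 75 mm, a bystander; origin under its middle.
There are look-alikes about, which are no part of the job. There is more than one size of the part that bears bar_center; the job needs the middle-sized.

How it is judged:
On the way, in this order (a step that is already met when the one before it is completed fails the run):
1. the loose roller lies in the empty cradle, let go (distance between roller_loose_center and free_vee below 0.016 m and z of roller_loose_center in the frame of stand below 0.066 m and angle between the y axis of roller_loose_center and the y axis of stand, either way round below 0.06 rad and contact force between the fingers and roller_loose below 0.3 N), for 0.2 s.
2. the bar lies on both rollers, tongue under the lip and end in the fork, let go, the clamp still open (x of bar_center in the frame of stand between -0.0125 and 0.0105 m and z of bar_center in the frame of stand between 0.098 and 0.106 m and y of bar_center in the frame of stand between -0.006 and 0.006 m and angle between the x axis of bar_center and the x axis of stand, either way round below 0.05 rad and value of joint clamp_handle below 0.6 rad and contact force between the fingers and bar below 0.3 N), for 0.2 s.
At the end, for the whole second after the job is handed in: Both rollers in their cradles (loose one within 16 mm, 0.06 rad; other moved under 15 mm); bar level on them (0.04 rad), aligned (0.05 rad), centre at stand x -12.5 to 10.5, y -6 to 6, z 98 to 105 mm, tongue under the lip; handle over 1.21 rad, tip pressing the bar over 5 N; all still (distance between roller_loose_center and free_vee below 0.016 m and z of roller_loose_center in the frame of stand below 0.066 m and angle between the y axis of roller_loose_center and the y axis of stand, either way round below 0.06 rad and distance of roller_loaded_center from where it was at the start of the episode below 0.015 m and x of bar_center in the frame of stand between -0.0125 and 0.0105 m and y of bar_center in the frame of stand between -0.006 and 0.006 m and z of bar_center in the frame of stand between 0.098 and 0.105 m and angle between the x axis of bar_center and the x axis of stand, either way round below 0.05 rad and angle between bar_center's own z axis and vertical below 0.04 rad and value of joint clamp_handle above 1.21 rad and contact force between clamp_tip and bar above 5 N and linear speed of each of bar, roller_loose below 0.02 m/s); the robot touches nothing.
It fails at once if the loaded roller is shifted or lifted out of its cradle by more than 20 mm (distance of roller_loaded_center from where it was at the start of the episode above 0.02 m).
It fails at once if the bin, tin or carton is pushed more than 30 mm (distance of any of parts_bin, grease_tin, carton from where it was at the start of the episode above 0.03 m).
It fails at once if the roller is dropped or rammed into the stand (over 120 N) (contact force between roller_loose and stand above 120 N).
It fails at once if the bar is dropped or rammed against the stand (over 80 N) (contact force between bar and stand above 80 N).
It also fails if it takes over 69 s, if anything falls off the work surface, if the arm or the gripper's body presses on something with over 40 N, if the wrist force passes 120 N, or if a joint passes its speed limit or range.

## Working session

There is one attempt and no reset: what is moved stays moved. The work goes in short steps, each a Python script; the robot and the scene stay as the last script left them, time stands still between calls to the robot, and variables do not carry over. Pictures are saved under pics/ and viewed, at most 12 in all, crops included, and the job is handed in when it is done.

```bash
mkdir -p pics; ls
python3 - <<'E'
from workcell import bot
import cv2,numpy as np
for n in("scene","top"):
    c=bot.read_camera(n);cv2.imwrite(f"pics/{n}0.png",c["pixels"])
    print(n,c["fx"],c["fy"],c["cx"],c["cy"],c["k1"],np.round(c["R"],4).tolist(),np.round(c["t"],4).tolist())
    np.savez(f"{n}0.npz",**c)
print(bot.current_clock(),bot.current_tool_rot())
E
```

```text
pics
scene 456.9862361045535 456.9862361045535 321.3414192456666 192.80188283170108 0.04601767066531251 [[0.7901, 0.613, -0.0022], [0.3536, -0.4587, -0.8152], [-0.5007, 0.6433, -0.5792]] [-0.3727, -0.1172, 1.8615]
top 365.9143496598072 365.9143496598072 319.2582964838195 202.1187661668143 -0.030034861626524096 [[-0.007, -0.9999, -0.0107], [-0.9945, 0.0081, -0.1041], [0.1041, 0.0099, -0.9945]] [-0.0742, 0.5571, 1.204]
0.1 [-3.10926757e+00 -4.37790557e-01 -1.84724179e-04]
```

View pics/top0.png

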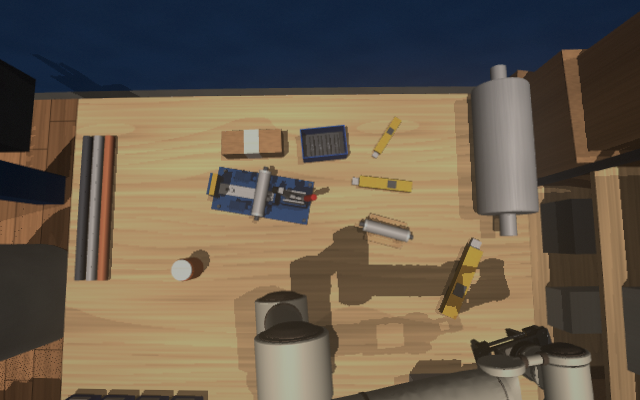

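View pics/scene0.png

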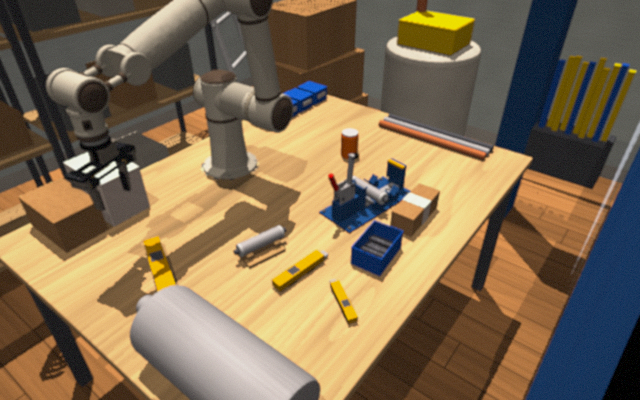

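Top view: the stand is around (262,195), with its keeper at the left (213,183) and its red handle at the right (312,197). The loose roller is at (386,229), the middle bar at (383,184) with its tongue to the left, and the small and big bars at (387,137) and (460,280). The scene view confirms this layout, so I'll turn these pixels into rough positions.

```bash
cat > h.py <<'E'
import numpy as np,cv2
from scipy.spatial.transform import Rotation as Ro
def px2w(c,uv,z):
    uv=np.array(uv,float).reshape(-1,1,2)
    K=np.array([[c["fx"],0,c["cx"]],[0,c["fy"],c["cy"]],[0,0,1.]])
    n=cv2.undistortPoints(uv,K,np.array([c["k1"],0,0,0.],float)).reshape(-1,2)
    R=np.array(c["R"]);o=-R.T@np.array(c["t"]);d=np.c_[n,np.ones(len(n))]@R
    return o+d*((z-o[2])/d[:,2])[:,None]
def w2px(c,P):
    K=np.array([[c["fx"],0,c["cx"]],[0,c["fy"],c["cy"]],[0,0,1.]])
    return cv2.projectPoints(np.array(P,float).reshape(-1,1,3),cv2.Rodrigues(np.array(c["R"]))[0],np.array(c["t"],float),K,np.array([c["k1"],0,0,0.],float))[0].reshape(-1,2)
def blobs(m,amin=60):
    cs=cv2.findContours(m.astype(np.uint8),cv2.RETR_EXTERNAL,cv2.CHAIN_APPROX_NONE)[0]
    return sorted([(cv2.contourArea(k),cv2.minAreaRect(k),k) for k in cs if cv2.contourArea(k)>amin],key=lambda t:-t[0])
def hsv(c): return cv2.cvtColor(c["pixels"],cv2.COLOR_BGR2HSV)
def down(yaw,pitch=0.,axis=None):
    """tool z down, tool y (closing line) at angle yaw+90 in world; pitch: nose-down rotation of the x axis along yaw"""
    x=np.array([np.cos(yaw),np.sin(yaw),0]);z=np.array([0,0,-1.]);y=np.cross(z,x)
    r=Ro.from_matrix(np.c_[x,y,z])
    # nose down: x axis goes toward -z => rotate about +y' (left = z_up x x)
    l=np.cross([0,0,1.],x)
    return (Ro.from_rotvec(l*pitch)*r).as_rotvec()
E
python3 - <<'E'
from h import *
c=dict(np.load("top0.npz"))
H=hsv(c)
m=(H[...,0]>18)&(H[...,0]<32)&(H[...,1]>190)&(H[...,2]>110)
for a,r,k in blobs(m,40):
    print("yel",a,np.round(r[0]),np.round(r[1],1),np.round(px2w(c,cv2.boxPoints(r),.032),3)[:,:2].tolist())
m=(H[...,0]>105)&(H[...,0]<128)&(H[...,1]>110)&(H[...,2]>40);m[:100]=0
for a,r,k in blobs(m,200):
    if a<6000: print("blue",a,r,np.round(px2w(c,cv2.boxPoints(r),.008),3)[:,:2].tolist())
for n,u,z in(("roller ends",[(363,224),(410,235)],.044),("loaded",[(266,168),(257,218)],.062),("keeper",[(213,183)],.11),("red",[(312,197)],.17),("bar tongue,end",[(352,181),(412,187)],.03)):
    print(n,np.round(px2w(c,u,z),3).tolist())
E
```

```text
blue 356.5 ((286.4407958984375, 214.01296997070312), (42.74622344970703, 15.287506103515625), 1.6846843957901) [[0.495, 0.108], [0.548, 0.107], [0.542, -0.04], [0.49, -0.038]]
roller ends [[0.481, -0.223, 0.044], [0.444, -0.377, 0.044]]
loaded [[0.668, 0.097, 0.062], [0.502, 0.125, 0.062]]
keeper [[0.612, 0.258, 0.11]]
red [[0.557, -0.058, 0.17]]
bar tongue,end [[0.627, -0.19, 0.03], [0.605, -0.392, 0.03]]
```

Run:
```python
from workcell import bot
from h import *
for n,p,y in(("wA",(.52,-.29,.34),84),("wB",(.56,.12,.42),80)):
    bot.goto(p,down(np.radians(y)))
    c=bot.read_camera("wrist");cv2.imwrite(f"pics/{n}.png",c["pixels"]);np.savez(n+".npz",**c)
    R=np.array(c["R"]);print(n,-R.T@c["t"],np.round(R,3).tolist(),c["fx"],bot.current_clock())
```

```text
wA [ 0.52838261 -0.20919251  0.50954801] [[0.994, -0.107, -0.001], [-0.102, -0.951, 0.292], [-0.032, -0.29, -0.957]] 329.90327516247135 1.85
wB [0.57487368 0.19989577 0.5895676 ] [[0.984, -0.176, -0.001], [-0.168, -0.941, 0.292], [-0.052, -0.288, -0.956]] 329.90327516247135 3.45
```

View pics/wA.png

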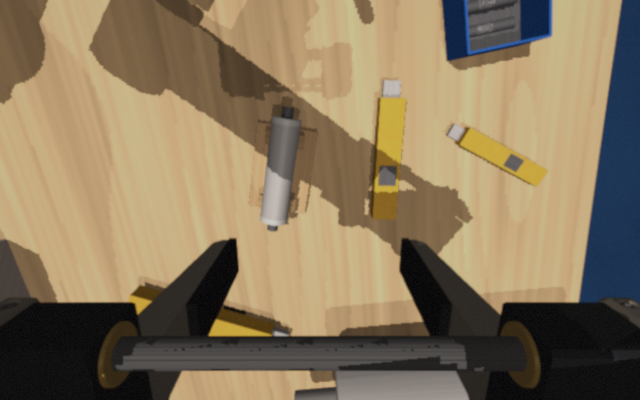

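View pics/wB.png

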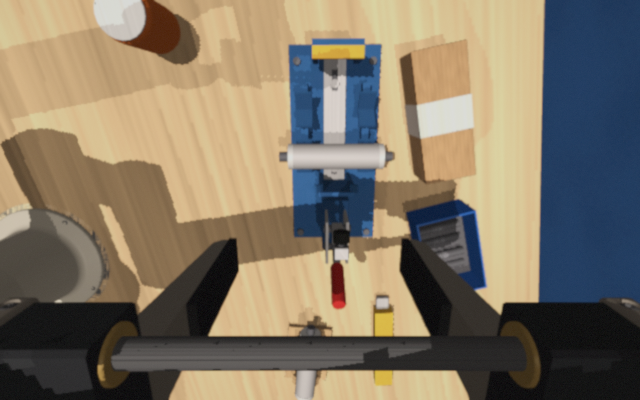

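wA shows the loose roller with its axle tips at (288,97) and (272,231), and the middle bar with its tongue tip at (392,80) and section from 97 to 218 down the picture. wB shows the stand base with corners (290,45), (381,44), (374,237), (294,234), the loaded roller spanning (284..391,156), the lip at (338,50), and the handle at (338,285).

Run:
```python
from h import *
a=dict(np.load("wA.npz"));b=dict(np.load("wB.npz"))
pr=lambda n,P:print(n,np.round(np.array(P)*1000,1).tolist())
ang=lambda d:np.degrees(np.arctan2(d[1],d[0]))
H=hsv(a)
m=(H[...,0]>15)&(H[...,0]<32)&(H[...,1]>175)&(H[...,2]>60);m[:,:360]=0;m[:,425:]=0;m[240:]=0
k=blobs(m)[0];P=px2w(a,cv2.boxPoints(k[1]),.032)[:,:2];pr("bar",P);print(k[1])
pr("tongue tip",px2w(a,[(392,80)],.016));pr("front/rear top mid",px2w(a,[(391.5,97),(384,217)],.032))
# roller: low saturation
m=(H[...,1]<70)&(H[...,2]>25);m[:,:240]=0;m[:,320:]=0;m[:90]=0;m[240:]=0
k=blobs(m)[0];print(k[1])
pr("roller",px2w(a,[(288,97),(272,231)],.044));pr("rollrect",px2w(a,cv2.boxPoints(k[1]),.05))
H=hsv(b)
m=(H[...,1]<60)&(H[...,2]>100);m[:140]=0;m[173:]=0;m[:,:275]=0;m[:,400:]=0
k=blobs(m)[0];print(k[1]);pr("loaded body",px2w(b,cv2.boxPoints(k[1]),.07))
e=px2w(b,[(280,156.5),(394,156.5)],.062);pr("loaded tips",e);print(ang(e[0]-e[1]),"stand y dir")
m=(H[...,0]>15)&(H[...,0]<32)&(H[...,1]>150)&(H[...,2]>60);m[70:]=0
k=blobs(m)[0];print(k[1]);pr("lip",px2w(b,cv2.boxPoints(k[1]),.11))
m=(H[...,0]>100)&(H[...,0]<128)&(H[...,1]>110)&(H[...,2]>25);m[245:]=0;m[:,:270]=0;m[:,390:]=0
k=blobs(m,500)[0];print(k[1])
q=px2w(b,[(290,45),(381,44),(374,237),(294,234)],.008);pr("base",q);print(ang(q[0]-q[3]),ang(q[1]-q[2]),np.linalg.norm(q[0]-q[1]),np.linalg.norm(q[0]-q[3]))
m=((H[...,0]<6)|(H[...,0]>174))&(H[...,1]>180)&(H[...,2]>60);m[:250]=0;m[:,:320]=0;m[:,355:]=0
k=blobs(m)[0];print("red",k[1]);pr("red",px2w(b,[(338,303)],.2))
```

```text
bar [[588.3, -387.3], [609.2, -214.6], [644.2, -220.5], [627.2, -394.1]]
((386.71600341796875, 159.0447540283203), (25.637475967407227, 119.01777648925781), 3.5763344764709473)
tongue tip [[633.3, -191.8, 16.0]]
front/rear top mid [[628.3, -214.2, 32.0], [609.3, -388.5, 32.0]]
((280.21734619140625, 168.6424560546875), (29.384592056274414, 124.25848388671875), 6.674469470977783)
roller [[487.6, -199.1, 44.0], [437.4, -388.3, 44.0]]
rollrect [[419.0, -380.1, 50.0], [466.5, -207.5, 50.0], [504.8, -216.0, 50.0], [461.6, -390.2, 50.0]]
((335.4999694824219, 155.99998474121094), (112.99998474121094, 31.999996185302734), -0.0)
loaded body [[492.9, 104.3, 70.0], [503.5, 153.9, 70.0], [676.7, 122.9, 70.0], [671.0, 72.5, 70.0]]
loaded tips [[498.5, 127.3, 62.0], [678.5, 95.1, 62.0]]
169.8564539995003 stand y dir
((338.0, 52.0), (12.0, 50.0), 90.0)
lip [[579.4, 270.0, 110.0], [644.7, 258.2, 110.0], [642.7, 243.7, 110.0], [576.8, 255.6, 110.0]]
((333.5, 205.0), (70.0, 81.0), 90.0)
base [[544.3, 292.8, 8.0], [688.3, 268.4, 8.0], [634.6, -62.1, 8.0], [485.9, -29.3, 8.0]]
79.71989085458455 80.77116400524449 0.14610265519130253 0.32734770532054286
red ((337.9032897949219, 285.4845275878906), (43.23726272583008, 11.222472190856934), 87.79740142822266)
red [[554.2, -63.4, 200.0]]
```

Run:
```python
from workcell import bot
from h import *
p=np.array([.463,-.297]);yw=np.radians(75.8)
bot.goto([*p,.14],down(yw))
bot.set_gripper(1.0)
bot.line_to([*p,.025],max_speed=.12)
bot.set_gripper(0.,40)
print("open",bot.current_opening()*92,bot.current_grip_force(),bot.current_contact_force())
bot.line_to([*p,.31],max_speed=.2)
print("held",bot.current_opening()*92,bot.current_contact_force(),bot.current_clock())
v=np.array([.6004,.1821])
for y in(170.1,-9.9):
    q=bot.inverse_kinematics([*v,.31],down(np.radians(y)));print(y,None if q is None else np.round(q,2))
bot.goto([*v,.31],down(np.radians(170.1)))
c=bot.read_camera("wrist");cv2.imwrite("pics/wC.png",c["pixels"]);np.savez("wC.npz",**c)
print(bot.current_ee_pos(),bot.current_joints(),bot.current_clock())
```

```text
open 39.378059779524335 39.958051443099976 [-4.55770991 -0.1422264   3.65167377]
held 39.20389915884898 [-0.58929208  1.37392065 -4.66826271] 9.05
170.1 [ 0.1   0.25  1.3  -0.    1.59 -1.3 ]
-9.9 [ 0.1   0.25  1.3  -0.    1.59  1.85]
[0.60071438 0.18082446 0.31000338] [ 1.00293477e-01  2.51529522e-01  1.30340752e+00 -4.06734840e-04
  1.58661571e+00 -1.29562910e+00] 10.9083
```

View pics/wC.png

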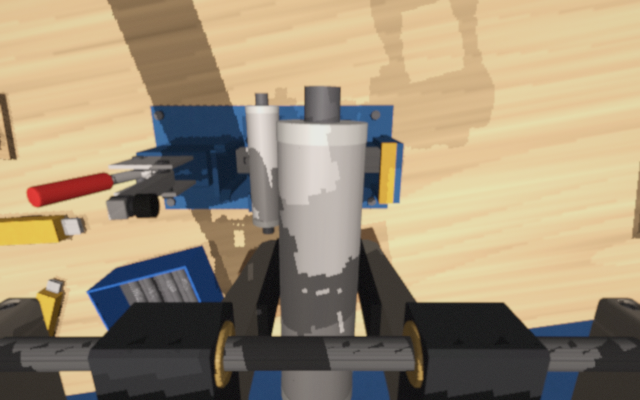

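wC shows the roller held squarely, with its far axle tip at (322,88). The loaded roller's tips are at (262,95) and (268,233), and the lip runs from (394,141) to (387,203).

Run:
```python
from h import *
c=dict(np.load("wC.npz"));u=np.array([np.cos(np.radians(80.1)),np.sin(np.radians(80.1))]);w=np.array([-u[1],u[0]])
e=px2w(c,[(262,94.5),(268.5,233.5)],.062)[:,:2];m=e.mean(0);print("loaded",m,np.degrees(np.arctan2(*(e[1]-e[0])[::-1])),np.linalg.norm(e[1]-e[0]),"origin",m+.047*u)
H=hsv(c);M=(H[...,0]>15)&(H[...,0]<32)&(H[...,1]>150)&(H[...,2]>60);M[:130]=0;M[210:]=0;M[:,:375]=0;M[:,405:]=0
k=blobs(M,30)[0];q=px2w(c,cv2.boxPoints(k[1]),.11)[:,:2];print("lip",q,k[1])
O=np.array([.596,.1575])
print("lip in stand",np.c_[(q-O)@u,(q-O)@w]); 
t=px2w(c,[(322,88)],.334)[0,:2];t2=px2w(c,[(322,123)],.34)[0,:2];p=np.array([.6007,.1808])
print("axle tip along axis",(t-p)@w,(t-p)@u,"body end",(t2-p)@w)
b=px2w(c,[(152,106),(393,106),(393,209)],.008)[:,:2];print("base",np.c_[(b-O)@u,(b-O)@w])
```

```text
loaded [0.58815398 0.11287231] -10.136132204396882 0.18023095398451885 origin [0.59623465 0.15917245]
lip [[0.64198671 0.24250009]
 [0.5738637  0.25528103]
 [0.57767363 0.27085543]
 [0.64605473 0.25892935]] ((386.3756408691406, 172.42745971679688), (14.38943862915039, 59.84332275390625), 3.6913859844207764)
lip in stand [[ 0.09164084 -0.03068795]
 [ 0.09251913  0.03861808]
 [ 0.10851665  0.03754258]
 [ 0.10852486 -0.03187073]]
axle tip along axis 0.08797763262236084 0.0010772720775549744 body end 0.07408971860121313
base [[-0.20533754  0.07648303]
 [ 0.1252362   0.07567091]
 [ 0.13462115 -0.07309405]]
```

Run:
```python
from workcell import bot
from h import *
u=np.array([np.cos(np.radians(80)),np.sin(np.radians(80))])
v=np.array([.5948,.1587])+.025*u; r=down(np.radians(170))
bot.line_to([*v,.12],r,max_speed=.2)
bot.line_to([*v,.056],max_speed=.08)
f0=bot.current_contact_force()
for z in np.arange(.054,.0385,-.002):
    bot.line_to([*v,z],max_speed=.03)
    f=bot.current_contact_force()-f0
    print(round(z,4),np.round(f,1))
    if f[2]>5: break
bot.set_gripper(.56)
print(bot.current_opening(),bot.current_contact_force())
p=bot.current_ee_pos()
bot.line_to([p[0],p[1],.16],max_speed=.12)
bot.line_to([*(v-.06*u),.36],down(np.radians(80)),max_speed=.25)
c=bot.read_camera("wrist");cv2.imwrite("pics/wD.png",c["pixels"]);np.savez("wD.npz",**c)
print(bot.current_clock())
```

```text
0.054 [ 0.6 -0.7 -0.7]
0.052 [-0.3 -1.1  0.5]
0.05 [ 0.5  0.1 -0.7]
0.048 [-0.2 -0.2 -0.2]
0.046 [ 0.  -0.8 -1.1]
0.044 [0.5 0.5 0.4]
0.042 [-1.6  0.3 10.8]
0.5591242106303554 [-0.52573278 -0.49485523 -0.522271  ]
17.9917
```

View pics/wD.png

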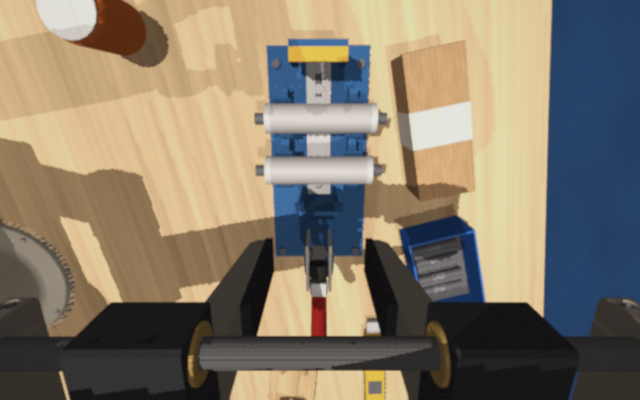

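wD shows the loose roller seated at (255..389,118) beside the loaded one at (256..385,170). The lip is centred at (318.5,54) and the handle sits in column 318. Next is the bar pick, with the centre line worked out in the same script.

Run:
```python
from workcell import bot
from h import *
u=np.array([np.cos(np.radians(80)),np.sin(np.radians(80))]);w=np.array([-u[1],u[0]]);O=np.array([.5948,.1587])
c=dict(np.load("wD.npz"))
for n,px,z in(("lip edges front",[(288,61),(348,61)],.11),("lip mid",[(318.5,54)],.11),("loose tips",[(255,118),(389,119)],.062),("loaded",[(256,170),(385.5,170)],.062),("base rows 90,240",[(268.5,90),(370.5,90),(275,240),(365,240)],.008),("handle",[(318.5,320)],.15)):
    q=px2w(c,px,z)[:,:2]-O;print(n,np.round(np.c_[q@u,q@w]*1000,1).tolist())
b=np.array([.6195,-.294]);ub=np.array([np.cos(np.radians(83.8)),np.sin(np.radians(83.8))])
g=b-.014*ub
bot.goto([*g,.15],down(np.radians(83.8)))
bot.set_gripper(1.0)
bot.line_to([*g,.02],max_speed=.15)
bot.line_to([*g,.004],max_speed=.04)
print(bot.current_contact_force())
bot.set_gripper(0.,55)
print("open",bot.current_opening()*92,bot.current_grip_force(),bot.current_contact_force())
bot.line_to([*g,.05],max_speed=.06)
bot.line_to([*g,.34],max_speed=.25)
print("held",bot.current_opening()*92,bot.current_contact_force())
bot.line_to([*(O-.014*u),.34],down(np.radians(80)),max_speed=.25)
c=bot.read_camera("wrist");cv2.imwrite("pics/wE.png",c["pixels"]);np.savez("wE.npz",**c)
print(bot.current_ee_pos(),bot.current_clock())
```

```text
lip edges front [[92.3, 36.4], [92.3, -34.1]]
lip mid [[99.9, 0.6]]
loose tips [[25.2, 87.9], [23.8, -96.2]]
loaded [[-47.3, 90.7], [-47.3, -95.6]]
base rows 90,240 [[63.3, 75.6], [63.2, -77.0], [-179.9, 75.4], [-179.9, -78.7]]
handle [[-234.9, 0.7]]
[ 1.03936213  0.04214516 -1.90100598]
open 36.16574915477717 54.93220925331116 [ 0.92150226 -0.10424761 -0.80127331]
held 35.575686131765075 [-0.24839506  0.50860115 -4.89352558]
[0.59252021 0.14396931 0.33996705] 27.175
```

View pics/wE.png

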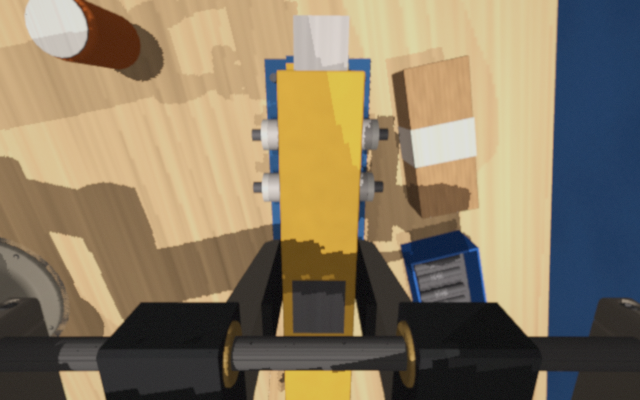

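wE shows the bar gripped and aligned, with the tongue tip at row 16 and the section front at row 71, centred on column 321.

Run:
```python
from h import *
u=np.array([np.cos(np.radians(80)),np.sin(np.radians(80))]);w=np.array([-u[1],u[0]])
c=dict(np.load("wE.npz"));p=np.array([.5925,.144])
for px,z in(([(321,15.5),(293.5,40),(348.5,40)],.352),([(277,71.5),(365,71.5),(281,200),(362,200)],.368)):
    q=px2w(c,px,z)[:,:2]-p;print(np.round(np.c_[q@u,q@w]*1000,1).tolist())
```

```text
[[117.0, -1.4], [107.6, 10.6], [107.6, -13.3]]
[[93.6, 16.4], [93.5, -18.9], [39.8, 16.7], [39.7, -19.7]]
```

```bash
cat >> h.py <<'E'
from workcell import bot
YAW=np.radians(80);U=np.array([np.cos(YAW),np.sin(YAW)]);W=np.array([-U[1],U[0]]);O=np.array([.5948,.1587])
def tongue(tx,tz,th,speed=.1,dy=0.,off=(117.,12.)):
    "move so that the tongue top edge is at stand (tx,tz) mm, nose down th"
    p=np.array([tx,tz])-off[0]*np.array([np.cos(th),-np.sin(th)])-off[1]*np.array([np.sin(th),np.cos(th)])
    bot.line_to([*(O+p[0]/1000*U+dy/1000*W),p[1]/1000],down(YAW,th),max_speed=speed)
def force():
    f=bot.current_contact_force();return np.array([f[:2]@U,f[:2]@W,f[2]])
E
python3 - <<'E'
from h import *
tongue(101,320,.18,.2);tongue(101,128,.18,.2);tongue(80,125,.18,.1);tongue(80,90,.18,.08)
f0=force();print("f0",f0,bot.current_clock())
tongue(96,90,.18,.06)
x=96
while x<115:
    x+=1;tongue(x,90,.18,.03);f=force()-f0
    if abs(f).max()>2.5: print(x,np.round(f,1))
    if f[0]<-5 or abs(f).max()>12: break
c=bot.read_camera("wrist");cv2.imwrite("pics/wF.png",c["pixels"]);np.savez("wF.npz",**c)
print(x,bot.current_ee_pos(),bot.current_clock())
E
```

```text
f0 [-0.31076106  0.32684924 -3.69310988] 29.5583
110 [-5.5 -0.4  2.3]
110 [0.59339774 0.15026781 0.09930369] 33.525
```

View pics/wF.png

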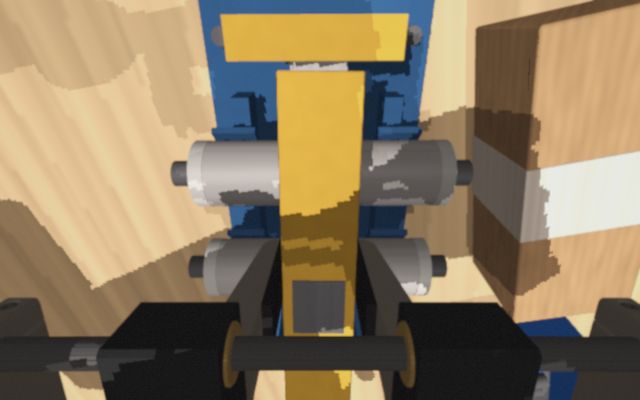

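wF shows the tongue under the lip, at the back plate. The lip centre is at column 314.5 and the bar centre at 321, so the bar sits about 2.5 mm towards −y. I'll shift it over, back off 1 mm and level it.

Run:
```python
from h import *
d=2.3
tongue(107.8,90,.18,.04);tongue(107.8,90,.18,.04,d)
f0=force();print("f0",f0)
ok=True
for th in(.14,.11,.09,.07,.05,.035,.02,.01,0):
    tongue(107.8,98.7-48*th,th,.04,d);f=force()-f0
    print(th,np.round(f,1))
    if abs(f).max()>15: ok=False;break
if ok:
    for z in np.arange(98.2,95.5,-.5):
        tongue(107.8,z,0,.02,d);f=force()-f0
        print(z,np.round(f,1))
        if f[2]>4: break
c=bot.read_camera("wrist");cv2.imwrite("pics/wG.png",c["pixels"])
print(bot.current_ee_pos(),bot.current_clock())
```

```text
f0 [ 0.35564989  0.65805327 -4.39489894]
0.14 [-0.4 -1.   1.1]
0.11 [-0.  -1.2  0.4]
0.09 [-0.1  0.1  0.8]
0.07 [-0.9 -1.   0.4]
0.05 [ 0.1 -0.1  0.1]
0.035 [-0.8 -1.6 -0.1]
0.02 [-0.3 -0.9  0. ]
0.01 [ 0.5 -1.1  0.3]
0 [-0.1  0.1  0.9]
98.2 [-0.7 -1.5  0.8]
97.7 [-0.3  0.8  3.1]
97.2 [-1.   2.4  8.4]
[0.59107365 0.15009167 0.08592996] 37.075
```

Run:
```python
from h import *
p=bot.current_ee_pos()
bot.set_gripper(.55)
print(force())
bot.line_to([*p[:2],.20],max_speed=.12)
bot.line_to([*(O-.05*U),.36],max_speed=.25)
c=bot.read_camera("wrist");cv2.imwrite("pics/wH.png",c["pixels"]);np.savez("wH.npz",**c)
print(bot.current_clock())
```

```text
[ 0.1187944   0.53327721 -0.33700446]
39.4583
```

View pics/wH.png

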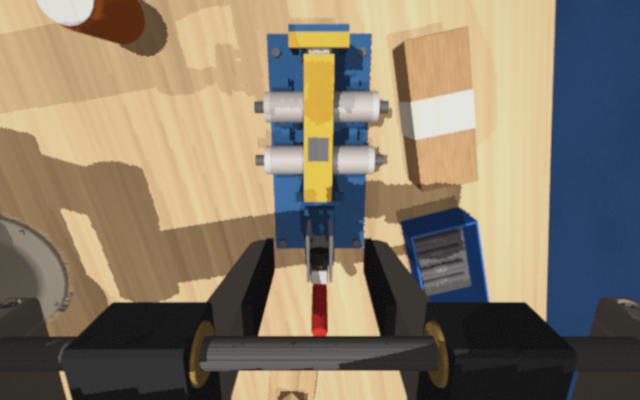

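wH shows the bar centred under the lip at column 319, lying across both rollers, with the clamp open and the red handle at (319,285..335). Next is the handle.

Run:
```python
from h import *
def at(q,r=82.,dz=0.):
    ph=.35+q;return [*(O+(-187-r*np.sin(ph))/1000*U+.0013*W),(100.5+r*np.cos(ph)-19+dz)/1000]
R=down(YAW)
print([bot.inverse_kinematics(at(q),R) is not None for q in(0,.6,1.3)])
bot.line_to(at(0,dz=185),R,max_speed=.25)
bot.line_to(at(0),max_speed=.15)
print(force())
bot.set_gripper(0.,30)
print("open",bot.current_opening()*92,force())
for q in np.arange(.1,1.31,.1):
    bot.line_to(at(q),max_speed=.08);f=force();print(round(q,2),np.round(f,1),round(bot.current_opening()*92,1))
    if abs(f).max()>45: break
bot.line_to(at(1.31),max_speed=.05)
p=bot.current_ee_pos();x=(p[:2]-O)@U+.187;z=p[2]+.019-.1005
print("angle",np.arctan2(-x,z)-.35,np.hypot(x,z),force(),bot.current_clock())
```

```text
[True, True, True]
[ 0.3442555  -1.02322258  0.37308765]
open 19.835628361123334 [ 0.19572531 -4.72047321 -1.99409866]
0.1 [ 2.7 -5.1  2. ] 19.5
0.2 [ 2.  -4.2  2.9] 19.2
0.3 [-0.8 -6.   2.8] 19.2
0.4 [-2.1 -5.   2.7] 19.5
0.5 [-4.3 -5.1  2.4] 19.2
0.6 [-4.6 -5.9  1.5] 19.3
0.7 [-5.9 -7.  -0.6] 19.3
0.8 [-6.9 -6.6 -0.4] 19.2
0.9 [-7.7 -6.6 -0.7] 19.4
1.0 [-7.3 -6.1 -1.5] 19.3
1.1 [-7.7 -4.6  2.1] 19.1
1.2 [-7.8 -4.1  2.9] 19.1
1.3 [-9.  -5.1  0.9] 19.0
angle 1.300824428476456 0.0849050392126985 [-9.85114937 -5.28015895  0.90453263] 45.725
```

Run:
```python
from h import *
p=bot.current_ee_pos()
for k in range(1,9):
    bot.line_to([*p[:2],p[2]-.0015*k],max_speed=.03);f=force();print(k,np.round(f,1))
    if f[2]>18: break
c=bot.read_camera("scene");cv2.imwrite("pics/s2.png",cv2.resize(c["pixels"][120:260,280:480],None,fx=4,fy=4,interpolation=cv2.INTER_CUBIC))
print(bot.current_ee_pos(),bot.current_clock())
```

```text
1 [-0.6 -3.5  1.5]
2 [-0.4 -4.8 -0. ]
3 [-1.1 -3.4  2.6]
4 [ 1.2  1.9 12.2]
5 [ 1.5  5.8 20.6]
[ 0.54739853 -0.10881843  0.06989984] 47.0333
```

View pics/s2.png

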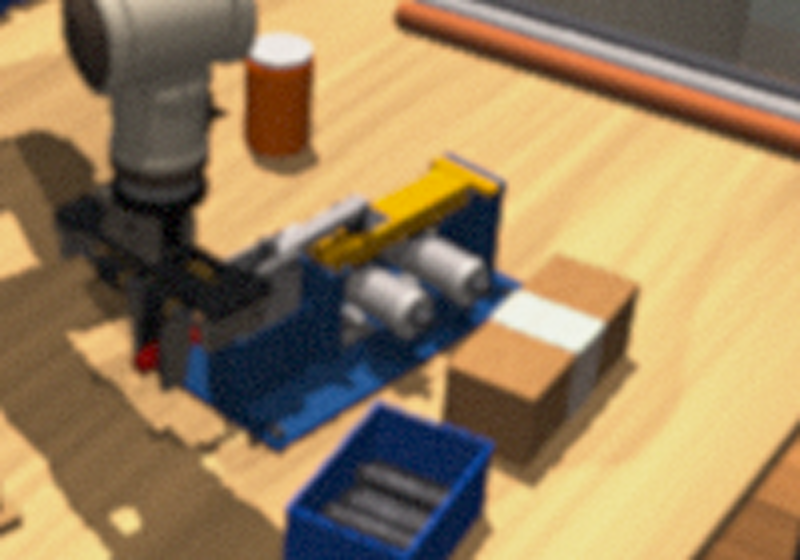

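The clamp arm is down on the bar, and a firm stop was felt with 20 N at the handle. I'll let go, back off and check.

Run:
```python
from h import *
p=bot.current_ee_pos()
bot.set_gripper(.6)
bot.line_to([*p[:2],.30],max_speed=.2)
bot.line_to([*(O-.12*U),.40],max_speed=.25)
bot.hold(.3)
c=bot.read_camera("wrist");cv2.imwrite("pics/wI.png",c["pixels"]);np.savez("wI.npz",**c)
print(bot.current_clock(),force())
```

```text
50.2583 [-0.38131812  0.62098353 -0.51722715]
```

View pics/wI.png

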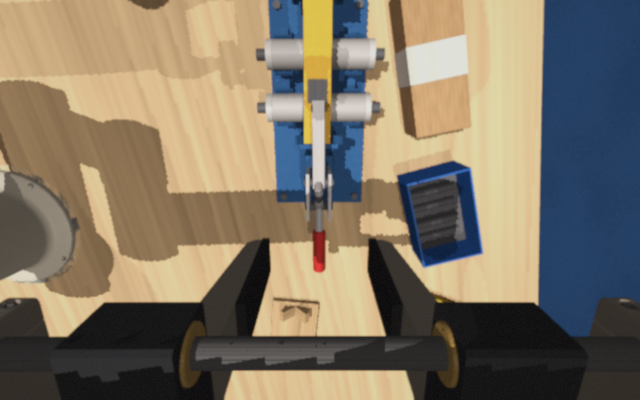

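wI shows the clamp arm lying along the bar, the handle flat at (319,231..271), both rollers seated and the robot clear of everything.

```bash
python3 -c "
from workcell import bot
print(bot.job_done(),bot.current_clock())"
```

```text
the job is handed in; nothing more can be done
the job is handed in; nothing more can be done
```

The job is handed in at about 50 s: roller in its cradle, bar home under the lip and down in the fork, and handle pressed to a firm stop (judged by force and pictures, as the joint angle can't be read); everything was let go, and no verdict came back.

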